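# Slide the sample carrier round its curved guide rod

## Task

Slide the red-capped sample carrier along its curved guide rod, turning it with the bend, until it stands centred over the green spot; then let go of it. Leave the spare carrier with the blue cap on the bench alone.

Things in the scene. Friction and masses are not known exactly. Their poses are not given: they have to be found in the camera images.
- carrier: Loose white block 36 x 36 x 60 mm tall with a red cap (17 mm wide, 12 mm higher), 0.11-0.23 kg, standing on the deck with the rod through its bore (18 mm wide, 40 mm long, axis 24 mm up; 3 mm play all round; it jams unless turned with the rod). Origin: centre of underside; x square to the rod, away from the bend's centre, y along the bore, z up. Grip from above across the clear flat x faces.
- stand: Fixed grey deck 230 x 350 x 10 mm carrying a 12 mm steel rod, a level arc of 140 mm radius, axis 34 mm above the bench, from -72 to +72 degrees, with end posts 20 mm wide. Origin: centre of the bend on the bench (under a small dark boss); x points to mid-arc, z up. Green and yellow spots lie under the rod at +48 and -48 degrees, either way round; the carrier starts within 20 degrees of mid-arc.
- green_spot: Flat green disc 64 mm across, 1 mm thick, on the deck under the rod: where the carrier must stand. Origin: its centre, at the deck's top, 10 mm above the bench. Its x and y axes mean nothing. The yellow disc at the other place is the wrong one.
- spare: Bystander: the same block as the carrier but with a blue cap, standing loose on the bench far to the left or right of the stand, not on the rod. Origin: centre of its underside.

How it is judged:
By the outcome, as a careful person would: the job done as asked, in the order asked, and still so for the second after the job is handed in, with the robot touching nothing.
It also fails if it takes over 35 s, if anything falls off the work surface, if the arm or the gripper's body presses on something with over 40 N, if the wrist force passes 120 N, or if a joint passes its speed limit or range.

## Robot

A 6-joint arm with a two-finger parallel gripper is mounted at the origin on the work surface. World frame = base frame: x ahead of the robot, y to its left, z up, the work surface at z = 0. Lengths are in m, angles in rad, forces in N, time in s.
With the tool pointing down it reaches from about 0.2 to 0.875 m from the base axis. Payload 3.4 kg.
Tool frame: the origin (TCP) lies at the centre of the arm's flange, where the gripper is bolted on; the fingertips stand 199 mm ahead of it and the grasp point (between the pads) lies 180 mm ahead of it (r.tip_extent is the distance from the TCP to the fingertips, in m); z points along the fingers, y is the line along which they close (so a half turn about z gives the same grasp; the last joint's range is limited). The gripper opens to 94 mm and grips with 3 to 60 N. Pads are 16 mm wide; open, the fingers measure 119 mm over their backs; the gripper's body (75 mm by 177 mm) begins 78 mm behind the grasp point.
Start: joints at [-1.268, 0.276, 1.505, -0, 1.361, -0.121], TCP at [0.236, -0.524, 0.405] pointing down, gripper open.
Joint ranges: [-2.89, 2.89], [-0.75, 2.08], [0.22, 2.7], [-1.18, 4.32], [0.11, 2.71], [-2.7, 2.7]. Speed limits (rad/s): [2.57, 2.57, 3.14, 3.14, 3.14, 3.14].

## Interface

Orientations are given as a unit quaternion [x, y, z, w].
In Python, from station import r gives the robot as it stands.
- The arm moves only by the tool shift_gripper, called after ">>>" as name(argument=value, ...), one argument or row to a line, values as JSON. Schema: {"type":"object","properties":{"rows":{"type":"array","items":{"type":"array","items":{"type":"number"},"minItems":7,"maxItems":7},"minItems":1,"maxItems":5},"only":{"type":"string"},"quiet":{"type":"boolean"},"lines":{"type":"string"}},"required":["rows"],"additionalProperties":false}. rows is a list of rows, 1 to 5 of them, each of 7 numbers: a rotation vector rx, ry, rz in units of 0.25 rad, then dx, dy, dz in mm, then the opening from 0.0 (shut) to 1.0 (fully open); each row is the pose to reach, as a shift and turn from the pose commanded when the call began, along the tool's axes at that moment; what a row does not reach only later rows make up. A row lasts 1/8 s, in which the tool goes at most 0.0625 m and 0.188 rad, less where a joint would pass 70% of its speed; a pose out of reach is approached as far as the arm can. The fingers move at their own pace and stop on an object; the grip force is fixed at half the most. Time passes only in rows, so rows that do not move let the fingers close. The tool returns the time, the measured TCP pose, the force, the opening and the grip force at its end. only (a regular expression) keeps the lines of the reply that match it, lines (a string "A,B") keeps lines A to B, and quiet returns only ok. Input that does not fit is refused with a message, and nothing moves.
- r.state(): the state, without advancing time (a new reading comes with each control period).
- r.snapshot(name): name is "scene" or "top" or "wrist"; returns the picture (384x512x3 uint8, blue, green, red); there is no depth.
- r.camera_info(name): a dict with "camera_matrix" (3x3 intrinsics, pixels), "rvec" (rotation vector, rad) and "tvec" (3), from world to camera coordinates, as OpenCV has them. Camera axes: x right, y down, z forward; pixel columns grow to the right and rows downward; lengths in m; the calibration is good to about 2 mm. The wrist camera is an equidistant fisheye: a pixel r from the principal point sees the ray r / f radians off the axis. A picture is of the moment at which its call begins: read the wrist's pose just before it. camera_info takes no time and is no camera call; for the wrist camera it gives the pose at the moment of the call.
- r.hand_in(): hands the job in; it is judged then, once.
The state is a dict: "t": time; "qpos": joint angles; "joint_velocities": joint speeds; "effort": joint torques, N m; "position": TCP position; "eef_rot": TCP orientation; "wrist_force": force on the tool from outside, world axes, zero at the start; "ft_torque": the same for the moment, N m; "gripper_width": opening from 0.0 (shut) to 1.0 (fully open); "finger_force": force on a finger pad.
Only numpy, scipy, OpenCV 4.12 (cv2) and the standard library are available. Lean on these libraries where they do the work, as an engineer would, in place of code of your own. Each camera call takes 0.05 s, during which the arm holds its last target. There are 200 camera calls.

## Working session

There is one attempt and no reset: what is moved stays moved. The work goes in short steps, Python scripts to look and compute and a tool call to move; the robot and the scene stay as the last step left them, time stands still between calls to the robot, and variables do not carry over. Pictures are saved under pics/ and viewed, at most 10 in all, crops included, and the job is handed in when it is done.

```bash
ls; mkdir -p pics; python3 - <<'E'
from station import r
import cv2
for n in("top","scene"):
    cv2.imwrite(f"pics/{n}0.png",r.snapshot(n)); c=r.camera_info(n); print(n,c)
s=r.state();print(s['t'],s['position'],s['eef_rot'])
E
```

```text
pics
station.py
top {'camera_matrix': array([[482.43268429,   0.        , 254.82267261],
       [  0.        , 482.43268429, 188.94388081],
       [  0.        ,   0.        ,   1.        ]]), 'rvec': array([ 2.13906899, -2.19078373,  0.11077887]), 'tvec': array([0.01156462, 0.49546633, 1.50304715])}
scene {'camera_matrix': array([[400.16130679,   0.        , 256.74662528],
       [  0.        , 400.16130679, 188.76485755],
       [  0.        ,   0.        ,   1.        ]]), 'rvec': array([ 1.361258  ,  2.33257714, -0.81437707]), 'tvec': array([ 0.24150437, -0.34091557,  1.46690421])}
0.1 [ 0.23638943 -0.52396265  0.40389765] [ 9.77632190e-01  2.10320295e-01 -9.12312389e-05 -8.15823714e-04]
```

View pics/top0.png

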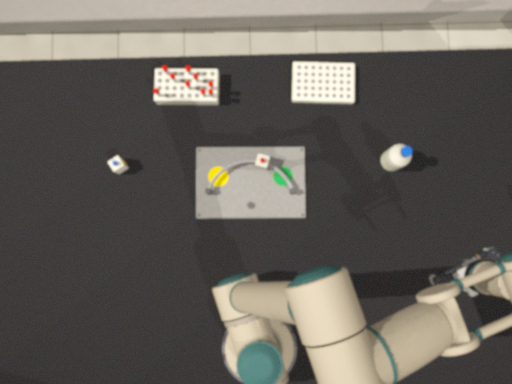

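View pics/scene0.png

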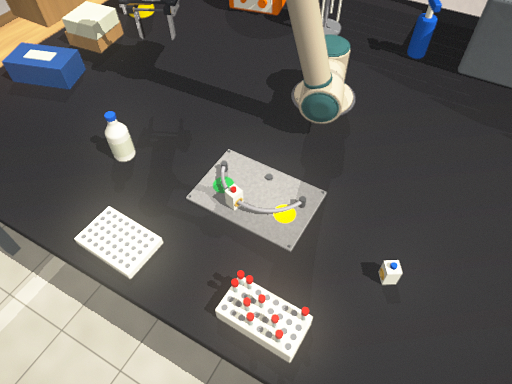

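The top view shows the deck (195–306, 147–219), the boss (251,205), the red cap (263,160), green on the right (283,177), yellow on the left (218,177) and the spare far left (118,164). Next I'll measure these.

```bash
cat > h.py <<'E'
from station import r
import numpy as np, cv2
def back(n,px,z,c=None):
    c=c or r.camera_info(n);R=cv2.Rodrigues(c['rvec'])[0];t=c['tvec']
    p=cv2.undistortPoints(np.float64(px).reshape(-1,1,2),c['camera_matrix'],None).reshape(-1,2)
    d=np.c_[p,np.ones(len(p))]@R; o=-R.T@t
    return (o+d*((z-o[2])/d[:,2])[:,None])[:,:2]
def mask(im,col):
    h=cv2.cvtColor(im,cv2.COLOR_BGR2HSV);H,S,V=[h[...,i].astype(int) for i in range(3)]
    ok=(S>120)&(V>70)
    return {'red':ok&((H<8)|(H>172)),'green':ok&(H>45)&(H<80),'yellow':ok&(H>20)&(H<35)}[col]
def cen(im,col,box):
    m=mask(im,col);x0,y0,x1,y1=box;k=np.zeros_like(m);k[y0:y1,x0:x1]=1
    v,u=np.nonzero(m&k);return np.array([u.mean(),v.mean()]),len(u)
E
python3 - <<'E'
from h import *
im=cv2.imread("pics/top0.png");sc=cv2.imread("pics/scene0.png")
for n,I,b in(("top",im,(190,140,310,225)),("scene",sc,(185,150,330,240))):
    for c,z in(("red",.080),("green",.011),("yellow",.011)):
        p,k=cen(I,c,b);print(n,c,p,k,back(n,[p],z))
    # discs: enclosing contour fit
    for c in("green","yellow"):
        m=mask(I,c).astype(np.uint8);m[:b[1]]=0;m[b[3]:]=0;m[:,:b[0]]=0;m[:,b[2]:]=0
        pts=back(n,np.argwhere(m)[:,::-1],.011);print(c,"encl",cv2.minEnclosingCircle(pts.astype(np.float32)))
    print("boss",back(n,[(251,205) if n=="top" else (269,177)],.012))
g=cv2.cvtColor(im,cv2.COLOR_BGR2GRAY)
m=(g>85).astype(np.uint8);m[:140]=0;m[225:]=0;m[:,:185]=0;m[:,315:]=0
P=back("top",np.argwhere(m)[:,::-1],.01).astype(np.float32);print("rect",cv2.minAreaRect(P))
v=np.hstack([cv2.resize(im[140:225,190:312],None,fx=6,fy=6,interpolation=cv2.INTER_CUBIC)])
cv2.imwrite("pics/c1.png",v)
E
```

```text
top red [262.2 160. ] 10 [[ 0.57889136 -0.02522464]]
top green [282.12056738 176.22695035] 141 [[ 0.53615804 -0.08880749]]
top yellow [217.9527897  176.17596567] 233 [[0.54132906 0.11719913]]
green encl ((0.5378314852714539, -0.09003263711929321), 0.02836444415152073)
yellow encl ((0.5418152809143066, 0.11768664419651031), 0.03234465792775154)
boss [[0.44594636 0.01316668]]
scene red [232.93103448 189.06896552] 29 [[ 0.58137528 -0.02108751]]
scene green [221.4591195  184.04402516] 159 [[ 0.53781179 -0.09326915]]
scene yellow [283.37686567 214.27238806] 268 [[0.54470539 0.11922718]]
green encl ((0.5358103513717651, -0.08901110291481018), 0.030845608562231064)
yellow encl ((0.5574682354927063, 0.06574109941720963), 0.08802933245897293)
boss [[0.44487181 0.01852537]]
rect ((0.5204513072967529, 0.013791099190711975), (0.3559609651565552, 0.23723720014095306), 89.1593017578125)
```

View pics/c1.png

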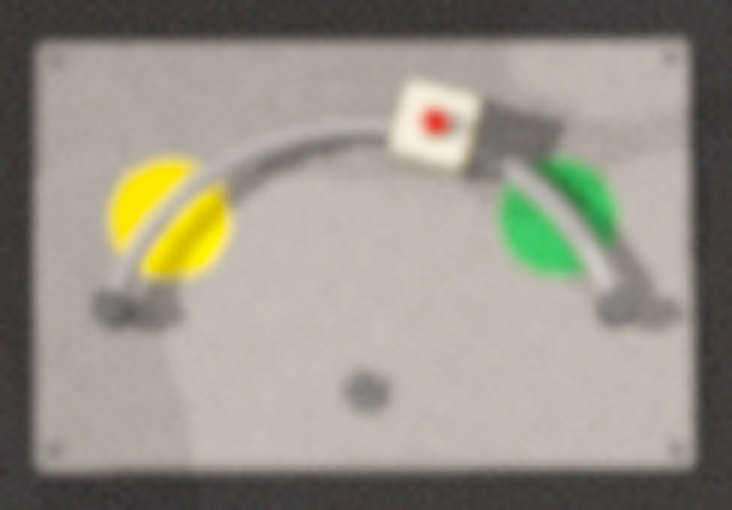

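The crop agrees: origin ≈ (0.446, 0.0145), yaw ≈ -1.1°. The carrier sits at a world bearing of about -16° and the green spot at -49°. I'll work out the shift to above the carrier.

```bash
cat >> h.py <<'E'
from scipy.spatial.transform import Rotation as Ro
O=np.array([.446,.0145]);RAD=.14
def goal(x,y,z,yaw):
    """grasp point at x,y,z(world), tool y along world bearing yaw(rad) (mod pi); prints rotvec, shift"""
    s=r.state();R0=Ro.from_quat(s['eef_rot']);best=None
    for k in(0,np.pi):
        a=yaw+k;Y=np.array([np.cos(a),np.sin(a),0]);Z=np.array([0,0,-1.])
        R=Ro.from_matrix(np.c_[np.cross(Y,Z),Y,Z]);v=(R0.inv()*R).as_rotvec()
        if best is None or abs(v[2])<abs(best[2]):best=v
    d=R0.inv().apply(np.array([x,y,z+.18])-s['position'])
    print("rot",best.round(4),"d",d.round(4),"tool y bearing",np.degrees(np.arctan2(*R0.as_matrix()[[1,0],1])).round(2),"q6",s['qpos'][5].round(2));return best,d
def arc(deg,z,O=O):
    a=np.radians(deg);return goal(O[0]+RAD*np.cos(a),O[1]+RAD*np.sin(a),z,a)
E
python3 -c "
from h import *
arc(-15.8,.15)"
```

```text
rot [-0.0015 -0.0009 -0.8712] d [ 0.5196 -0.3144  0.0745] tool y bearing -65.72 q6 -0.12
```
q6 effects: base turn +? joint1 from -1.27 to ~0 → q6 accordingly... tool yaw rotates +50° ; base rotates +72°. fine, q6 stays in range.

Careful with the scale: shifts go in mm and turns go in units of 0.25 rad. That gives: 0.26 m is 260, 0.208 m is 208.

>>> shift_gripper(
  rows=[
    [0, 0, 0, 52, -31.4, 0, 1],
    [0, 0, 0, 104, -62.8, 0, 1],
    [0, 0, 0, 156, -94, 0, 1],
    [0, 0, 0, 208, -125.7, 0, 1],
    [0, 0, 0, 260, -157, 0, 1],
  ],
)

```text
t: 0.72
position: [0.4096, -0.2723, 0.4045]
eef_rot: [0.978, 0.21, -0.0, -0.0]
wrist_force: [0.9, -0.3, -0.2]
gripper_width: 0.999
finger_force: 0.0
```

>>> shift_gripper(
  rows=[
    [0, 0, 0, 52, -31.4, 0, 1],
    [0, 0, 0, 104, -62.8, 0, 1],
    [0, 0, 0, 156, -94, 0, 1],
    [0, 0, 0, 208, -125.7, 0, 1],
    [0, 0, 0, 260, -157, 0, 1],
  ],
)

```text
t: 1.35
position: [0.5821, -0.0222, 0.4043]
eef_rot: [0.978, 0.21, -0.0, 0.0]
wrist_force: [-0.0, -0.6, 0.6]
gripper_width: 1.0
finger_force: 0.0
```

```bash
python3 -c "
from h import *
arc(-15.8,.15)"
```

```text
rot [-1.00e-04  6.00e-04 -8.71e-01] d [-0.0018  0.0007  0.0743] tool y bearing -65.7 q6 0.99
```

To row units: 0.05 m is 50, 0.045 m is 45, -0.871 rad is -3.484.

>>> shift_gripper(
  rows=[
    [0, 0, -0.6968, 0, 0, 15, 1],
    [0, 0, -1.3936, 0, 0, 30, 1],
    [0, 0, -2.0904, 0, 0, 45, 1],
    [0, 0, -2.7872, 0, 0, 50, 1],
    [0, 0, -3.484, -1.8, 0.7, 50, 1],
  ],
)

```text
t: 1.98
position: [0.5797, -0.0254, 0.3534]
eef_rot: [0.796, 0.605, -0.001, -0.001]
wrist_force: [0.5, 0.4, -0.9]
gripper_width: 1.003
finger_force: 0.0
```

```bash
python3 - <<'E'
from h import *
s=r.state();c=r.camera_info("wrist");print(c,s['position'],s['eef_rot'])
im=r.snapshot("wrist");cv2.imwrite("pics/w1.png",im);np.save("w1.npy",c,allow_pickle=True)
E
```

```text
{'camera_matrix': array([[297.31863964,   0.        , 257.28551485],
       [  0.        , 297.31863964, 187.77738471],
       [  0.        ,   0.        ,   1.        ]]), 'rvec': array([-2.84842415,  0.38645579,  0.05769247]), 'tvec': array([-0.56415898,  0.11197376,  0.3784164 ])} [ 0.57971398 -0.02535036  0.35344516] [ 0.79585992  0.60547963 -0.00083514 -0.00084154]
```

View pics/w1.png

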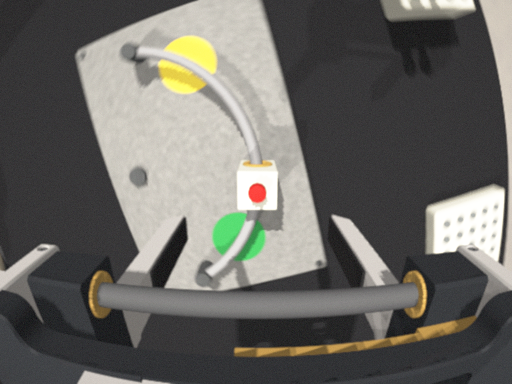

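The wrist view shows the white carrier (237–278, 163–209), its red cap (257,192), the boss (138,176), yellow (187,65) and green (239,236). I'll refine the stand and carrier poses with the fisheye model.

```bash
cat >> h.py <<'E'
def backw(c,px,z):
    R=cv2.Rodrigues(c['rvec'])[0];o=-R.T@c['tvec']
    p=cv2.fisheye.undistortPoints(np.float64(px).reshape(-1,1,2),c['camera_matrix'],np.zeros(4)).reshape(-1,2)
    d=np.c_[p,np.ones(len(p))]@R
    return (o+d*((z-o[2])/d[:,2])[:,None])[:,:2]
def white(im,box):
    h=cv2.cvtColor(im,cv2.COLOR_BGR2HSV);m=(h[...,2]>225)&(h[...,1]<40);x0,y0,x1,y1=box
    k=np.zeros(m.shape,bool);k[y0:y1,x0:x1]=1;return np.argwhere(m&k)[:,::-1]
E
python3 - <<'E'
from h import *
c=np.load("w1.npy",allow_pickle=True).item();im=cv2.imread("pics/w1.png")
for col,b in(("yellow",(140,20,240,110)),("green",(190,200,290,275))):
    m=mask(im,col);x0,y0,x1,y1=b;p=[(u,v) for v,u in np.argwhere(m) if x0<u<x1 and y0<v<y1]
    print(col,cv2.minEnclosingCircle(backw(c,p,.011).astype(np.float32)))
p,k=cen(im,"red",(235,170,280,215));print("red",p,k,backw(c,[p],.08))
print("boss",backw(c,[(138,176)],.013))
print(im[200,245],im[170,245],im[200,270])
w=white(im,(230,150,285,215));print(len(w),w.min(0),w.max(0));print("top rect",cv2.minAreaRect(backw(c,w,.07).astype(np.float32)))
cv2.imwrite("pics/c2.png",cv2.resize(im[145:225,215:300],None,fx=7,fy=7,interpolation=cv2.INTER_CUBIC))
E
```

```text
yellow ((0.5385650396347046, 0.11921725422143936), 0.03183390945196152)
green ((0.5376777052879333, -0.08796034008264542), 0.031029045581817627)
red [256.92748092 192.67557252] 262 [[ 0.57952441 -0.0211291 ]]
boss [[0.44522127 0.01622066]]
[254 255 255] [232 244 246] [254 255 255]
1397 [237 160] [277 209]
top rect ((0.5805097222328186, -0.016932468861341476), (0.046970006078481674, 0.036567799746990204), 73.76654052734375)
```

View pics/c2.png

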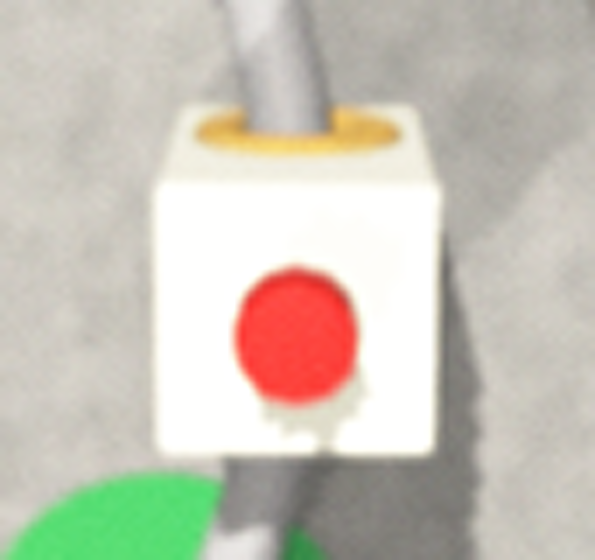

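```bash
sed -i 's/^O=.*/O=np.array([.4452,.016]);RAD=.14/' h.py; python3 - <<'E'
from h import *
c=np.load("w1.npy",allow_pickle=True).item()
q=backw(c,[(237.1,171),(277.9,171),(277.1,210),(237.4,210)],.07);print(q,q.mean(0));
d=q.mean(0)-O;print(np.hypot(*d),np.degrees(np.arctan2(d[1],d[0])))
for i,j in((0,1),(3,2),(1,2),(0,3)):
    e=q[j]-q[i];print(np.hypot(*e).round(4),np.degrees(np.arctan2(e[1],e[0])).round(1))
arc(-15.4,.042)
E
```

```text
[[ 5.66843389e-01  5.31896490e-04]
 [ 6.02458146e-01 -9.30090244e-03]
 [ 5.92425647e-01 -4.53511652e-02]
 [ 5.56454138e-01 -3.54392120e-02]] [ 0.57954533 -0.02238985]
0.13972275379923718 -15.947551021828218
0.0369 -15.4
0.0373 -15.4
0.0374 -105.6
0.0374 -106.1
rot [-0.0021  0.0006  0.0022] d [ 0.0044 -0.0003  0.1317] tool y bearing -15.28 q6 0.1
```

To row units: 0.1317 m is 131.7, 0.0037 m is 3.7, 0.004 rad is 0.016.

>>> shift_gripper(
  rows=[
    [0, 0, 0.016, 3.7, 0, 45, 1],
    [0, 0, 0.016, 3.7, 0, 90, 1],
    [0, 0, 0.016, 3.7, 0, 120, 1],
    [0, 0, 0.016, 3.7, 0, 131.7, 1],
    [0, 0, 0.016, 3.7, 0, 131.7, 0],
  ],
)

```text
t: 2.65
position: [0.5811, -0.022, 0.2226]
eef_rot: [0.799, 0.601, -0.0, -0.0]
wrist_force: [0.0, -0.6, 0.1]
gripper_width: 0.931
finger_force: 0.0
```

>>> shift_gripper(
  rows=[
    [0, 0, 0, 0, 0, 0, 0],
    [0, 0, 0, 0, 0, 0, 0],
    [0, 0, 0, 0, 0, 0, 0],
  ],
)

```text
t: 3.02
position: [0.5812, -0.022, 0.2238]
eef_rot: [0.799, 0.601, 0.001, 0.001]
wrist_force: [-0.7, -0.9, -0.1]
gripper_width: 0.608
finger_force: 0.0
```

>>> shift_gripper(
  rows=[
    [0, 0, 0, 0, 0, 0, 0],
    [0, 0, 0, 0, 0, 0, 0],
    [0, 0, 0, 0, 0, 0, 0],
    [0, 0, 0, 0, 0, 0, 0],
  ],
)

```text
t: 3.52
position: [0.5807, -0.0219, 0.223]
eef_rot: [0.799, 0.602, -0.0, -0.0]
wrist_force: [-2.2, -0.3, 2.8]
gripper_width: 0.381
finger_force: 30.0
```

```bash
python3 -c "
from h import *
s=r.state();d=s['position'][:2]-O;print(np.hypot(*d),np.degrees(np.arctan2(d[1],d[0])));arc(-15.7,.042)"
```

```text
0.14072626671937233 -15.612647236772654
rot [-0.0007  0.0002 -0.0059] d [-0.0002 -0.0007  0.001 ] tool y bearing -16.04 q6 0.12
```

To row units: -0.0012 m is -1.2, -0.0209 m is -20.9, 0.1 rad is 0.4.

>>> shift_gripper(
  rows=[
    [0, 0, 0, 0, 0, -1.2, 0],
    [0, 0, 0.2, -7, -0.2, -1.2, 0],
    [0, 0, 0.4, -14, -0.7, -1.2, 0],
    [0, 0, 0.6, -20.9, -1.6, -1.2, 0],
  ],
)

```text
t: 4.03
position: [0.5737, -0.0417, 0.2238]
eef_rot: [0.842, 0.539, -0.0, -0.0]
wrist_force: [0.6, 0.7, -2.0]
gripper_width: 0.378
finger_force: 30.0
```

```bash
python3 -c "
from h import *
s=r.state();d=s['position'][:2]-O;print(s['ft_torque'],np.hypot(*d),np.degrees(np.arctan2(d[1],d[0])));arc(-48.8,.043)"
```

```text
[-0.06937778 -0.01528274 -0.00878724] 0.14083264291343012 -24.196538875661446
rot [-1.0e-04  0.0e+00  4.2e-01] d [-0.0584 -0.013   0.0008] tool y bearing -24.73 q6 0.24
```

To row units: -0.0414 m is -41.4, -0.0333 m is -33.3, 0.06 rad is 0.24.

>>> shift_gripper(
  rows=[
    [0, 0, 0.24, -8.4, -0.3, 0, 0],
    [0, 0, 0.48, -16.8, -1.1, 0, 0],
    [0, 0, 0.72, -25.1, -2.5, 0, 0],
    [0, 0, 0.96, -33.3, -4.3, 0, 0],
    [0, 0, 1.2, -41.4, -6.6, 0, 0],
  ],
)

```text
t: 4.65
position: [0.5504, -0.0767, 0.2238]
eef_rot: [0.913, 0.407, 0.0, 0.0]
wrist_force: [0.2, -0.6, -1.1]
gripper_width: 0.381
finger_force: 30.0
```

```bash
python3 -c "
from h import *
s=r.state();d=s['position'][:2]-O;print(s['ft_torque'],np.hypot(*d),np.degrees(np.arctan2(d[1],d[0])));arc(-48.8,.043)"
```

```text
[ 0.01707635 -0.04556338  0.02558563] 0.14018612071544 -41.391676511593054
rot [1.000e-04 0.000e+00 1.197e-01] d [-0.0181 -0.0012  0.0008] tool y bearing -41.94 q6 0.47
```

To row units: -0.0181 m is -18.1, -0.009 m is -9, 0.12 rad is 0.48.

>>> shift_gripper(
  rows=[
    [0, 0, 0.24, -9, -0.3, 0, 0],
    [0, 0, 0.48, -18.1, -1.2, 0, 0],
    [0, 0, 0.48, -18.1, -1.2, 0, 0],
  ],
)

```text
t: 5.03
position: [0.5372, -0.0894, 0.2239]
eef_rot: [0.936, 0.353, -0.0, -0.0]
wrist_force: [0.4, -0.3, -1.2]
gripper_width: 0.382
finger_force: 30.0
```

```bash
python3 - <<'E'
from h import *
arc(-48.8,.043)
s=r.state();print(s['wrist_force'],s['position'])
c=r.camera_info("wrist");im=r.snapshot("wrist");np.save("w2.npy",c,allow_pickle=True);cv2.imwrite("pics/w2.png",im)
E
```

```text
rot [-0.0003  0.0003  0.0016] d [0.0002 0.0001 0.0009] tool y bearing -48.71 q6 0.56
[ 0.44996513 -0.32201413 -1.22789293] [ 0.53717104 -0.08943015  0.22390698]
```

View pics/w2.png

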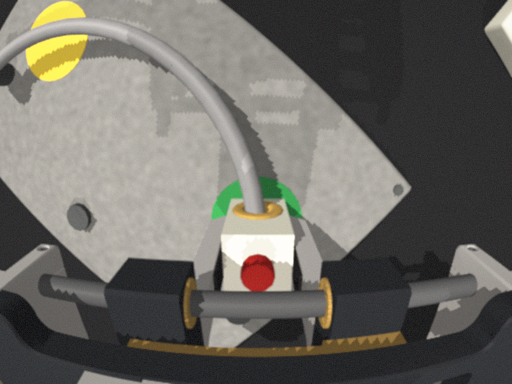

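The carrier (221–294, 200–320) stands over the green disc with the rod through its bore. The disc's rim shows evenly on both sides (212–300). Next I'll lower it 1 mm, release, back off and look.

>>> shift_gripper(
  rows=[
    [0, 0, 0, 0, 0, 1, 0],
    [0, 0, 0, 0, 0, 1, 1],
    [0, 0, 0, 0, 0, 1, 1],
    [0, 0, 0, 0, 0, 1, 1],
    [0, 0, 0, 0, 0, 1, 1],
  ],
)

```text
t: 5.7
position: [0.5375, -0.0891, 0.2233]
eef_rot: [0.936, 0.353, 0.0, 0.0]
wrist_force: [-0.2, -0.1, -0.2]
gripper_width: 0.772
finger_force: 0.0
```

>>> shift_gripper(
  rows=[
    [0, 0, 0, 0, 0, 0, 1],
    [0, 0, 0, 0, 0, 0, 1],
    [0, 0, 0, 0, 0, 0, 1],
    [0, 0, 0, 0, 0, 0, 1],
    [0, 0, 0, 0, 0, 0, 1],
  ],
)

```text
t: 6.32
position: [0.5375, -0.0892, 0.2231]
eef_rot: [0.936, 0.353, -0.0, 0.0]
wrist_force: [-0.2, -0.1, 0.4]
gripper_width: 0.998
finger_force: 0.0
```

>>> shift_gripper(
  rows=[
    [0, 0, 0, 0, 0, -20, 1],
    [0, 0, 0, 0, 0, -60, 1],
    [0, 0, 0, 0, 0, -100, 1],
    [0, 0, 0, 0, 0, -130, 1],
    [0, 0, 0, 0, 0, -130, 1],
  ],
)

```text
t: 6.95
position: [0.5381, -0.0893, 0.3555]
eef_rot: [0.936, 0.353, 0.002, 0.002]
wrist_force: [0.3, 0.3, -0.8]
gripper_width: 0.995
finger_force: 0.0
```

```bash
python3 - <<'E'
from h import *
c=r.camera_info("wrist");im=r.snapshot("wrist");np.save("w3.npy",c,allow_pickle=True);cv2.imwrite("pics/w3.png",im)
p,k=cen(im,"red",(200,150,310,260));q=backw(c,[p],.08)[0];print("red",p,k,q,np.hypot(*(q-O)),np.degrees(np.arctan2(*(q-O)[::-1])))
m=mask(im,"green");g=np.argwhere(m)[:,::-1];g=g[(g[:,0]>180)&(g[:,0]<330)&(g[:,1]>140)&(g[:,1]<270)]
print("green",cv2.minEnclosingCircle(backw(c,g,.011).astype(np.float32)))
cv2.imwrite("pics/c3.png",cv2.resize(im[140:240,200:315],None,fx=5,fy=5,interpolation=cv2.INTER_CUBIC))
E
```

```text
red [255.27237354 196.40077821] 257 [ 0.53756742 -0.08800215] 0.13909776069017815 -48.3907615635696
green ((0.5363880395889282, -0.08730999380350113), 0.031136177480220795)
```

View pics/c3.png

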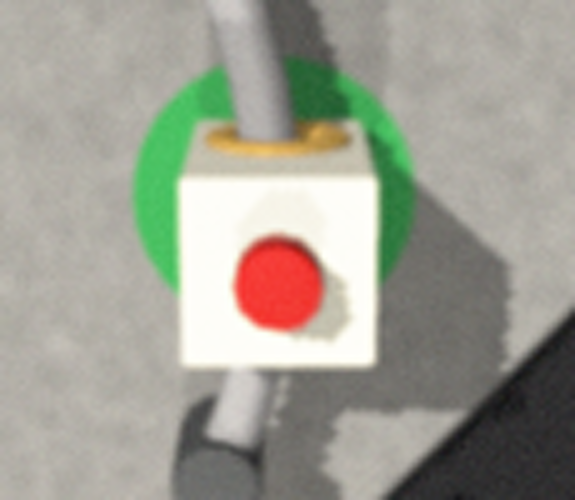

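The carrier stands upright and released. Its cap is about 1 mm from the measured green spot centre, it's aligned with the rod, and the gripper is clear.

```bash
python3 -c "
from station import r
print(r.hand_in())"
```

```text
the job is handed in; nothing more can be done
None
```

The red-capped carrier was slid along the rod, let go standing about 1 mm from the measured centre of the green spot, and handed in at about 7 s; the arm stayed clear of the blue-capped spare, and no verdict was returned.

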